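Load a dilution series into the sampler rack in reverse order

TASK

The four sample jars stand in the grey bench rack as a dilution series, strongest at its purple end. Move them all to the white sampler rack in the reverse order, so that it is read weakest first: the jar farthest from the bench rack's purple end goes in the bay at the sampler rack's purple end, and so on, up to the jar next to the bench rack's purple end, which goes farthest from the sampler rack's purple end. Set each jar down upright in its own bay without dropping or tipping it, and leave the wash bottle, the tip box and the beaker where they are.

Things in the scene. Friction and masses are not known exactly. Their poses are not given: they have to be found in the camera images.
- bench_rack: fixed grey rack holding the jars, coloured tabs on a ledge 10 mm high along its -x side. One row of 4 bays, centres at x 0, y -85.5, -28.5, 28.5, 85.5 mm; bays 54 mm square inside, floor 4 mm and walls 18 mm above the bench, walls 3 mm thick. The purple bar (60x18x22 mm) is its +y end, the purple end. Origin: centre of bay row, on the bench; z up; 79x249 mm overall; any yaw.
- sampler_rack: fixed white rack, empty, no tabs, otherwise as the bench rack: 4 bays at x 0, y -85.5, -28.5, 28.5, 85.5 mm, 54 mm square inside, floor 4 mm and walls 18 mm above the bench; purple bar (22 mm high) at the +y end, the purple end; plain ledge 10 mm high on its -x side. Origin: centre of bay row, on the bench; z up; any yaw. Either rack may be on the left or right.
- jar_red: sample jar with a red cap: loose upright off-white cylinder 36 mm in diameter, 78 mm tall, 50 to 100 g; cap also 36 mm across, from 57 to 78 mm up, below it a 5 mm high neck 31 mm across. Origin: centre of its underside; z runs up its axis. Starts upright in a bench rack bay, within 4 mm of its centre each way.
- jar_yellow: sample jar with a yellow cap: loose upright off-white cylinder 36 mm in diameter, 78 mm tall, 50 to 100 g; cap also 36 mm across, from 57 to 78 mm up, below it a 5 mm high neck 31 mm across. Origin: centre of its underside; z runs up its axis. Starts upright in a bench rack bay, within 4 mm of its centre each way.
- jar_green: sample jar with a green cap: loose upright off-white cylinder 36 mm in diameter, 78 mm tall, 50 to 100 g; cap also 36 mm across, from 57 to 78 mm up, below it a 5 mm high neck 31 mm across. Origin: centre of its underside; z runs up its axis. Starts upright in a bench rack bay, within 4 mm of its centre each way.
- jar_blue: sample jar with a blue cap: loose upright off-white cylinder 36 mm in diameter, 78 mm tall, 50 to 100 g; cap also 36 mm across, from 57 to 78 mm up, below it a 5 mm high neck 31 mm across. Origin: centre of its underside; z runs up its axis. Starts upright in a bench rack bay, within 4 mm of its centre each way.
- tab_red: red tab, 14 by 34 by 4 mm, fixed on the bench rack's ledge beside the bay where the red-capped jar starts: a record of the starting order. Origin: centre of its underside, 10 mm above the bench, 38.5 mm from that bay's centre towards the bench rack's -x side; same yaw as the bench rack.
- tab_yellow: yellow tab, 14 by 34 by 4 mm, fixed on the bench rack's ledge beside the bay where the yellow-capped jar starts: a record of the starting order. Origin: centre of its underside, 10 mm above the bench, 38.5 mm from that bay's centre towards the bench rack's -x side; same yaw as the bench rack.
- tab_green: green tab, 14 by 34 by 4 mm, fixed on the bench rack's ledge beside the bay where the green-capped jar starts: a record of the starting order. Origin: centre of its underside, 10 mm above the bench, 38.5 mm from that bay's centre towards the bench rack's -x side; same yaw as the bench rack.
- tab_blue: blue tab, 14 by 34 by 4 mm, fixed on the bench rack's ledge beside the bay where the blue-capped jar starts: a record of the starting order. Origin: centre of its underside, 10 mm above the bench, 38.5 mm from that bay's centre towards the bench rack's -x side; same yaw as the bench rack.
- wash_bottle: bystander: white wash bottle, 72 mm in diameter, blue cap, thin bent spout up to 235 mm high, off to the robot's left. Origin: centre of its underside. Leave it alone.
- tip_box: bystander: low pipette tip box with a yellow top, 85 by 125 by 57 mm, beyond the racks. Origin: centre of its underside. Leave it alone.
- beaker: bystander: empty glass beaker, 70 mm in diameter, 90 mm high, off to the robot's right. Origin: centre of its underside. Leave it alone.
Things that resemble listed ones, but are neither listed nor needed, are in the scene too. Leave any orange look-alike of the jar_green alone.

How it is judged:
At the end, for the whole second after the job is handed in: Each jar stands upright (0.1 rad), released, at rest, on its bay floor in the sampler rack (within 12 mm of the bay centre, 6 mm in height), in reverse order: the jar whose tab is at y in the bench rack frame is at -y in the sampler rack frame (((y of tab_red in the frame of bench_rack between -0.0955 and -0.0755 m and y of jar_red in the frame of sampler_rack between 0.0735 and 0.0975 m) or (y of tab_red in the frame of bench_rack between -0.0385 and -0.0185 m and y of jar_red in the frame of sampler_rack between 0.0165 and 0.0405 m) or (y of tab_red in the frame of bench_rack between 0.0185 and 0.0385 m and y of jar_red in the frame of sampler_rack between -0.0405 and -0.0165 m) or (y of tab_red in the frame of bench_rack between 0.0755 and 0.0955 m and y of jar_red in the frame of sampler_rack between -0.0975 and -0.0735 m)) and x of jar_red in the frame of sampler_rack between -0.012 and 0.012 m and z of jar_red in the frame of sampler_rack between -0.002 and 0.01 m and angle between each of jar_red, jar_yellow, jar_green, jar_blue's own z axis and vertical below 0.1 rad and linear speed of each of jar_red, jar_yellow, jar_green, jar_blue below 0.02 m/s and angular speed of each of jar_red, jar_yellow, jar_green, jar_blue below 0.2 rad/s and contact force between the fingers and jar_red below 0.05 N and ((y of tab_yellow in the frame of bench_rack between -0.0955 and -0.0755 m and y of jar_yellow in the frame of sampler_rack between 0.0735 and 0.0975 m) or (y of tab_yellow in the frame of bench_rack between -0.0385 and -0.0185 m and y of jar_yellow in the frame of sampler_rack between 0.0165 and 0.0405 m) or (y of tab_yellow in the frame of bench_rack between 0.0185 and 0.0385 m and y of jar_yellow in the frame of sampler_rack between -0.0405 and -0.0165 m) or (y of tab_yellow in the frame of bench_rack between 0.0755 and 0.0955 m and y of jar_yellow in the frame of sampler_rack between -0.0975 and -0.0735 m)) and x of jar_yellow in the frame of sampler_rack between -0.012 and 0.012 m and z of jar_yellow in the frame of sampler_rack between -0.002 and 0.01 m and contact force between the fingers and jar_yellow below 0.05 N and ((y of tab_green in the frame of bench_rack between -0.0955 and -0.0755 m and y of jar_green in the frame of sampler_rack between 0.0735 and 0.0975 m) or (y of tab_green in the frame of bench_rack between -0.0385 and -0.0185 m and y of jar_green in the frame of sampler_rack between 0.0165 and 0.0405 m) or (y of tab_green in the frame of bench_rack between 0.0185 and 0.0385 m and y of jar_green in the frame of sampler_rack between -0.0405 and -0.0165 m) or (y of tab_green in the frame of bench_rack between 0.0755 and 0.0955 m and y of jar_green in the frame of sampler_rack between -0.0975 and -0.0735 m)) and x of jar_green in the frame of sampler_rack between -0.012 and 0.012 m and z of jar_green in the frame of sampler_rack between -0.002 and 0.01 m and contact force between the fingers and jar_green below 0.05 N and ((y of tab_blue in the frame of bench_rack between -0.0955 and -0.0755 m and y of jar_blue in the frame of sampler_rack between 0.0735 and 0.0975 m) or (y of tab_blue in the frame of bench_rack between -0.0385 and -0.0185 m and y of jar_blue in the frame of sampler_rack between 0.0165 and 0.0405 m) or (y of tab_blue in the frame of bench_rack between 0.0185 and 0.0385 m and y of jar_blue in the frame of sampler_rack between -0.0405 and -0.0165 m) or (y of tab_blue in the frame of bench_rack between 0.0755 and 0.0955 m and y of jar_blue in the frame of sampler_rack between -0.0975 and -0.0735 m)) and x of jar_blue in the frame of sampler_rack between -0.012 and 0.012 m and z of jar_blue in the frame of sampler_rack between -0.002 and 0.01 m and contact force between the fingers and jar_blue below 0.05 N); the robot touches nothing.
It fails at once if a jar is dropped or thrown (faster than 0.6 m/s while the fingers do not hold it: a fall of about 2 cm) ((linear speed of jar_red above 0.6 m/s and contact force between the fingers and jar_red below 0.05 N) or (linear speed of jar_yellow above 0.6 m/s and contact force between the fingers and jar_yellow below 0.05 N) or (linear speed of jar_green above 0.6 m/s and contact force between the fingers and jar_green below 0.05 N) or (linear speed of jar_blue above 0.6 m/s and contact force between the fingers and jar_blue below 0.05 N)).
It fails at once if a jar is tipped by more than 0.7 rad (angle between any of jar_red, jar_yellow, jar_green, jar_blue's own z axis and vertical above 0.7 rad).
It fails at once if the wash bottle, tip box or beaker is moved by more than 30 mm (distance of any of wash_bottle, tip_box, beaker from where it was at the start of the episode above 0.03 m).
It also fails if it takes over 112 s, if anything falls off the work surface, if the arm or the gripper's body presses on something with over 40 N, if the wrist force passes 120 N, or if a joint passes its speed limit or range.

ROBOT

A 7-joint arm with a two-finger parallel gripper is mounted at the origin on the work surface. World frame = base frame: x ahead of the robot, y to its left, z up, the work surface at z = 0. Lengths are in m, angles in rad, forces in N, time in s.
With the tool pointing down it reaches from about 0.425 to 0.825 m from the base axis. Payload 3.6 kg.
Tool frame: the origin (TCP) lies at the very end of the fingers, on their centre line; the grasp point (between the pads) lies 19 mm behind it (pinch_z is the distance from the TCP to the grasp point, in m); z points along the fingers, y is the line along which they close (so a half turn about z gives the same grasp; the last joint's range is limited). The gripper opens to 85 mm and grips with 20 to 120 N. Pads are 22 mm wide; open, the fingers measure 114 mm over their backs; the gripper's body (76 mm by 85 mm) begins 54 mm behind the grasp point. The pads swing forward as they close: fully open they stand 13 mm farther back than shut.
Start: joints at [-1.264, 0.615, -0.013, 1.423, 0.008, 1.103, -0.04], TCP at [0.213, 0.614, 0.231] pointing down, gripper open.
Joint ranges: [-3.12, 3.12], [-0.3, 2.06], [-1.34, 1.32], [0.26, 2.42], [-1.36, 4.5], [0.01, 1.98], [-2.84, 2.84]. Speed limits (rad/s): [2.79, 2.79, 3.14, 3.14, 3.14, 3.14, 3.14].

INTERFACE

Orientations are given as a unit quaternion [x, y, z, w].
In Python, from rig import sense, read_camera, calibration, close_job, pinch_z gives the robot as it stands.
- The arm moves only by the tool play_rows, never from a script. Its argument "motion" is a list of rows, each a list of 7 numbers: the turn, a rotation vector about the tool's x, y, z in degrees, then the shift along the tool's x, y, z in mm, then the finger opening in mm, from 0 to 85.4. A call has 1 to 5 rows; each row shifts and turns the commanded pose from where the row before left it, along the tool's axes as they then stand; what a row does not reach is not made up. A row lasts 1/8 s, in which the tool goes at most 62.5 mm and 10.7 degrees, less where a joint would pass 70% of its speed; a pose out of reach is approached as far as the arm can. A call with a gripper value outside its range is refused whole. The fingers move at their own pace and stop on an object; "force" is the grip in N (left out, the last holds). Time passes only in rows, so rows that do not move let the fingers close. It gives the time, the measured TCP pose, the force, the opening and the grip force at its end, in the units of the state.
- sense(): the state, without advancing time (a new reading comes with each control period).
- read_camera(name): name is "scene" or "top"; returns the picture (384x512x3 uint8, blue, green, red); there is no depth.
- calibration(name): a dict with "vfov" (degrees; the focal length in pixels is half the picture's height over the tangent of half this angle, whatever the lens; pixels are square), "cx", "cy" (the principal point, pixels), "R" (3x3) and "t" (3): a world point X has camera coordinates R X + t. Camera axes: x right, y down, z forward; pixel columns grow to the right and rows downward; lengths in m; the calibration is good to about 2 mm. A picture is of the moment at which its call begins. calibration takes no time and is no camera call.
- close_job(): hands the job in; it is judged then, once.
The state is a dict: "time": time; "joints": joint angles; "qvel": joint speeds; "tau": joint torques, N m; "tcp_pos": TCP position; "tool_rot": TCP orientation; "force": force on the tool from outside, world axes, zero at the start; "moment": the same for the moment, N m; "width": finger opening in m; "finger_force": force on a finger pad.
Only numpy, scipy, OpenCV 4.12 (cv2) and the standard library are available. Lean on these libraries where they do the work, as an engineer would, in place of code of your own. Each camera call takes 0.05 s, during which the arm holds its last target. There are 200 camera calls.

## Working session

There is one attempt and no reset: what is moved stays moved. The work goes in short steps, Python scripts to look and compute and a tool call to move; the robot and the scene stay as the last step left them, time stands still between calls to the robot, and variables do not carry over. Pictures are saved under pics/ and viewed, at most 14 in all, crops included, and the job is handed in when it is done.

Besides the shell and the picture viewer there is one more tool, called after ">>>" as name(argument=value, ...), one argument or row to a line, values as JSON. play_rows: Moves the arm, as the interface text tells. Its arguments: {"type":"object","properties":{"motion":{"type":"array"},"force":{"type":"number"}},"required":["motion"]}

```bash
mkdir -p pics; python3 - <<'E'
from rig import *
import cv2
for n in("scene","top"):
    cv2.imwrite(f"pics/{n}0.png",read_camera(n)); c=calibration(n); print(n,c)
s=sense(); print(s["time"],s["tcp_pos"],s["tool_rot"],s["width"],pinch_z)
E
```

```text
scene {'vfov': 56.97306817112004, 'cx': 248.61574888678916, 'cy': 195.50556112580495, 'R': array([[ 0.0291964 ,  0.99942262,  0.01737799],
       [ 0.77196156, -0.01150029, -0.63556518],
       [-0.63499836,  0.03197135, -0.77185161]]), 't': array([-0.00646719, -0.40041388,  1.38701552])}
top {'vfov': 51.07545743906012, 'cx': 257.4023676743274, 'cy': 195.9129622503585, 'R': array([[-0.02078227, -0.99969596, -0.01326978],
       [-0.99645817,  0.02179302, -0.08121692],
       [ 0.08148142,  0.01153491, -0.99660811]]), 't': array([0.01527142, 0.55185956, 1.41485545])}
0.1 [0.21267455 0.61347289 0.23023384] [ 1.66059113e-01  9.86115085e-01 -1.17125076e-03 -1.94280544e-04] 0.08491613648780225 0.0187
```

View pics/top0.png

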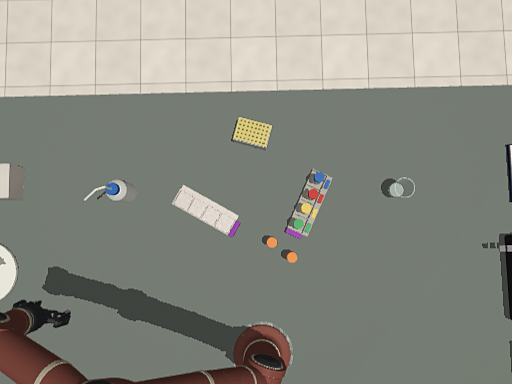

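View pics/scene0.png

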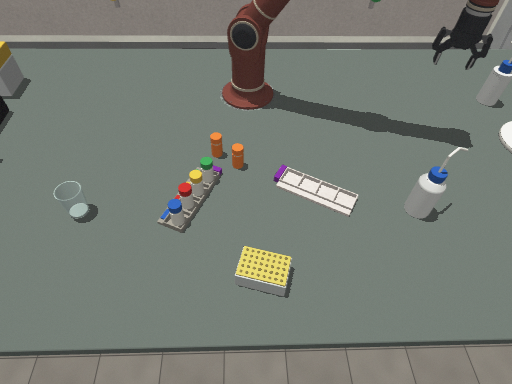

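```bash
cat > h.py <<'E'
from rig import *
import cv2, numpy as np
def rays(n,px):
    c=calibration(n); f=192/np.tan(np.radians(c["vfov"]/2)); px=np.atleast_2d(px).astype(float)
    d=np.c_[(px[:,0]-c["cx"])/f,(px[:,1]-c["cy"])/f,np.ones(len(px))]@c["R"]
    return -c["R"].T@c["t"],d
def plane(n,px,z):
    o,d=rays(n,px); return (o+d*((z-o[2])/d[:,2])[:,None])[:,:2]
def tri(p1,p2):
    A=np.zeros((3,3));b=np.zeros(3)
    for n,p in(("top",p1),("scene",p2)):
        o,d=rays(n,p); d=d[0]/np.linalg.norm(d[0]); M=np.eye(3)-np.outer(d,d); A+=M;b+=M@o
    return np.linalg.solve(A,b)
HUE=dict(red=(172,8),yellow=(20,32),green=(50,80),blue=(100,125),purple=(130,165))
def blobs(img,col,roi,smin=110,vmin=50,amin=4):
    x0,y0,x1,y1=roi; h=cv2.cvtColor(img,cv2.COLOR_BGR2HSV); lo,hi=HUE[col]; H=h[...,0]
    m=((H>=lo)&(H<=hi)) if lo<hi else ((H>=lo)|(H<=hi))
    m=m&(h[...,1]>smin)&(h[...,2]>vmin); r=np.zeros_like(m); r[y0:y1,x0:x1]=1
    k,l,s,c=cv2.connectedComponentsWithStats((m&r).astype(np.uint8))
    return sorted([(int(s[i,4]),*c[i].round(1)) for i in range(1,k) if s[i,4]>=amin],reverse=True)
R=dict(top=(165,160,340,242),scene=(155,150,365,235))
E
python3 - <<'E'
from h import *
im={n:read_camera(n) for n in R}
for c in HUE:
    B={n:blobs(im[n],c,R[n]) for n in R}; print(c,B)
    z=0.022 if c=="purple" else .072
    for n in R: print("  ",n,[plane(n,b[1:],z).round(4).tolist() for b in B[n][:2]],[plane(n,b[1:],.014).round(4).tolist() for b in B[n][1:3]])
for n,(x0,y0,x1,y1) in dict(top=(165,180,245,242),scene=(270,160,365,218)).items():
    h=cv2.cvtColor(im[n],cv2.COLOR_BGR2HSV); m=((h[...,1]<40)&(h[...,2]>145)).astype(np.uint8); r=0*m; r[y0:y1,x0:x1]=m[y0:y1,x0:x1]
    cs=max(cv2.findContours(r,0,2)[0],key=cv2.contourArea).reshape(-1,2)
    P=plane(n,cs,.014); rc=cv2.minAreaRect((P*1000).astype(np.float32)); print(n,rc,cv2.boxPoints(rc).round(0).tolist())
a=im["top"][155:247,165:340]; b=im["scene"][150:235,155:365]
cv2.imwrite("pics/t1.png",cv2.resize(a,None,fx=4.5,fy=4.5,interpolation=2))
cv2.imwrite("pics/s1.png",cv2.resize(b,None,fx=3.8,fy=3.8,interpolation=2))
E
```

```text
red {'top': [(87, np.float64(312.8), np.float64(193.6)), (34, np.float64(320.1), np.float64(198.2))], 'scene': [(174, np.float64(183.8), np.float64(189.8))]}
   top [[[0.5518, -0.1883]], [[0.5354, -0.2128]]] [[[0.5396, -0.2212]]]
   scene [[[0.5548, -0.1893]]] []
yellow {'top': [(86, np.float64(305.6), np.float64(207.7)), (33, np.float64(313.8), np.float64(213.1))], 'scene': [(144, np.float64(195.3), np.float64(175.9))]}
   top [[[0.5037, -0.162]], [[0.4846, -0.1895]]] [[[0.4866, -0.1969]]]
   scene [[[0.5033, -0.1613]]] []
green {'top': [(72, np.float64(297.7), np.float64(223.3)), (28, np.float64(307.5), np.float64(227.3))], 'scene': [(125, np.float64(205.9), np.float64(162.7))]}
   top [[[0.4508, -0.1333]], [[0.4364, -0.1664]]] [[[0.4365, -0.1729]]]
   scene [[[0.451, -0.1337]]] []
blue {'top': [(84, np.float64(318.5), np.float64(176.9)), (33, np.float64(326.4), np.float64(184.0))], 'scene': [(209, np.float64(172.4), np.float64(207.4))]}
   top [[[0.6094, -0.2098]], [[0.5841, -0.2362]]] [[[0.5903, -0.2456]]]
   scene [[[0.6155, -0.214]]] []
purple {'top': [(79, np.float64(233.8), np.float64(228.6)), (76, np.float64(293.1), np.float64(233.1))], 'scene': [(98, np.float64(279.4), np.float64(172.6)), (47, np.float64(217.1), np.float64(168.9))]}
   top [[[0.4373, 0.0899]], [[0.417, -0.1204]]] [[[0.4169, -0.121]]]
   scene [[[0.4468, 0.0879]], [[0.4286, -0.104]]] [[[0.421, -0.1046]]]
top ((509.06640625, 194.0418701171875), (234.90660095214844, 82.31990814208984), 59.6824836730957) [[414.0, 113.0], [485.0, 72.0], [604.0, 275.0], [533.0, 316.0]]
scene ((508.93475341796875, 194.20358276367188), (232.49337768554688, 88.4856948852539), 59.71013259887695) [[412.0, 116.0], [489.0, 72.0], [606.0, 272.0], [529.0, 317.0]]
```

View pics/t1.png

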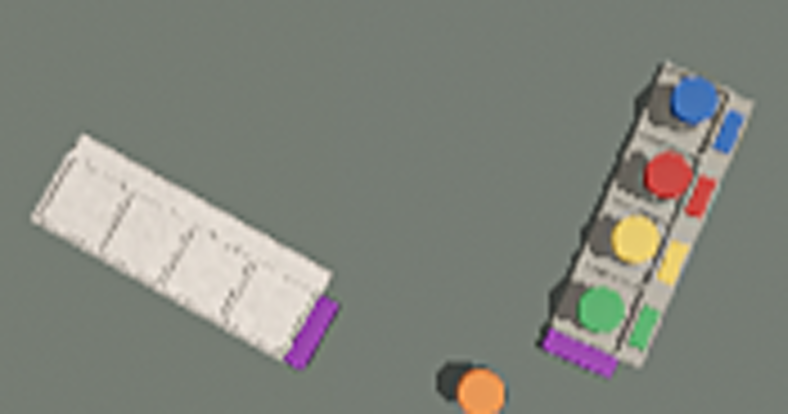

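View pics/s1.png

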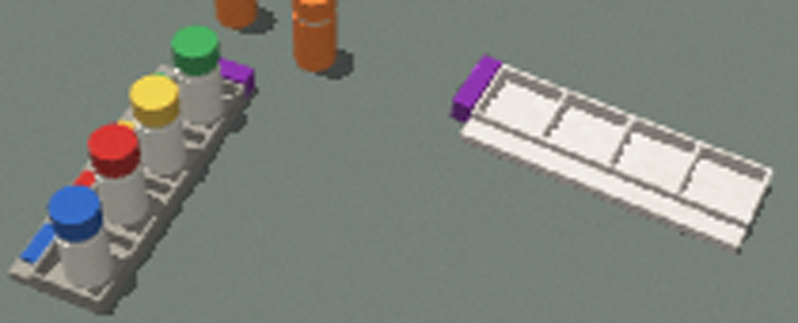

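```bash
cat >> h.py <<'E'
def plan(x,y,z,yaw,n,late=False):
    """n equal rows from the measured pose to a tool-down pose with tool y at yaw (deg, world); mm"""
    from scipy.spatial.transform import Rotation as Ro
    s=sense(); M=Ro.from_quat(s["tool_rot"]).as_matrix(); y0=np.degrees(np.arctan2(M[1,1],M[0,1]))
    d=np.array([x,y,z])-s["tcp_pos"]*1000; dy=(yaw-y0+180)%360-180; out=[]
    for i in range(n):
        a=np.radians(y0+dy*(i+(1 if late else 0))/n); ty=np.array([np.cos(a),np.sin(a),0]); tz=np.array([0,0,-1.]); tx=np.cross(ty,tz)
        out.append([0,0,round(-dy/n,1)]+[round(float(v@d)/n,1) for v in(tx,ty,tz)])
    print("at",(s["tcp_pos"]*1000).round(1),"yaw",round(y0,1),"tilt",round(np.degrees(np.arccos(-M[2,2])),2),"t",round(s["time"],2),"w",round(s["width"]*1000,1))
    for r in out: print(r)
E
python3 -c "
from h import *
plan(611,-211,200,64.7,20)"
```

```text
at [212.8 613.7 230.6] yaw 70.9 tilt 0.09 t 0.2 w 85.3
[0, 0, np.float64(0.3), -32.3, -32.4, 1.5]
[0, 0, np.float64(0.3), -32.5, -32.3, 1.5]
[0, 0, np.float64(0.3), -32.7, -32.1, 1.5]
[0, 0, np.float64(0.3), -32.8, -31.9, 1.5]
[0, 0, np.float64(0.3), -33.0, -31.7, 1.5]
[0, 0, np.float64(0.3), -33.2, -31.6, 1.5]
[0, 0, np.float64(0.3), -33.4, -31.4, 1.5]
[0, 0, np.float64(0.3), -33.5, -31.2, 1.5]
[0, 0, np.float64(0.3), -33.7, -31.0, 1.5]
[0, 0, np.float64(0.3), -33.9, -30.8, 1.5]
[0, 0, np.float64(0.3), -34.0, -30.6, 1.5]
[0, 0, np.float64(0.3), -34.2, -30.5, 1.5]
[0, 0, np.float64(0.3), -34.3, -30.3, 1.5]
[0, 0, np.float64(0.3), -34.5, -30.1, 1.5]
[0, 0, np.float64(0.3), -34.7, -29.9, 1.5]
[0, 0, np.float64(0.3), -34.8, -29.7, 1.5]
[0, 0, np.float64(0.3), -35.0, -29.5, 1.5]
[0, 0, np.float64(0.3), -35.2, -29.3, 1.5]
[0, 0, np.float64(0.3), -35.3, -29.2, 1.5]
[0, 0, np.float64(0.3), -35.5, -29.0, 1.5]
```

>>> play_rows(
  motion=[
    [0, 0, 6.2, 0, 0, 0, 85],
    [0, 0, 0, -36, -28, 2, 85],
    [0, 0, 0, -36, -28, 2, 85],
    [0, 0, 0, -36, -28, 2, 85],
    [0, 0, 0, -36, -28, 2, 85],
  ],
  force=70,
)

```text
time: 0.82
tcp_pos: [0.2958, 0.4498, 0.2232]
tool_rot: [0.219, 0.976, -0.0, 0.0]
force: [-0.1, 0.3, 0.1]
width: 0.0848
finger_force: 0.0
```

>>> play_rows(
  motion=[
    [0, 0, 0, -36, -28, 2, 85],
    [0, 0, 0, -36, -28, 2, 85],
    [0, 0, 0, -36, -28, 2, 85],
    [0, 0, 0, -36, -28, 2, 85],
    [0, 0, 0, -36, -28, 2, 85],
  ],
)

```text
time: 1.45
tcp_pos: [0.3986, 0.2464, 0.2134]
tool_rot: [0.219, 0.976, 0.0, 0.0]
force: [0.4, -0.3, -0.2]
width: 0.0851
finger_force: 0.0
```

>>> play_rows(
  motion=[
    [0, 0, 0, -36, -28, 2, 85],
    [0, 0, 0, -36, -28, 2, 85],
    [0, 0, 0, -36, -28, 2, 85],
    [0, 0, 0, -36, -28, 2, 85],
    [0, 0, 0, -36, -28, 2, 85],
  ],
)

```text
time: 2.08
tcp_pos: [0.5014, 0.0429, 0.2032]
tool_rot: [0.219, 0.976, 0.0, 0.0]
force: [0.7, 0.7, 0.2]
width: 0.085
finger_force: 0.0
```

```bash
python3 -c "
from h import *
plan(611,-211,140,64.7,6)"
```

```text
at [501.4  42.9 203.2] yaw 64.7 tilt 0.01 t 2.08 w 85.0
[0, 0, np.float64(-0.0), -34.6, -30.4, 10.5]
[0, 0, np.float64(-0.0), -34.6, -30.4, 10.5]
[0, 0, np.float64(-0.0), -34.6, -30.4, 10.5]
[0, 0, np.float64(-0.0), -34.6, -30.4, 10.5]
[0, 0, np.float64(-0.0), -34.6, -30.4, 10.5]
[0, 0, np.float64(-0.0), -34.6, -30.4, 10.5]
```

>>> play_rows(
  motion=[
    [0, 0, 0, -41.5, -36.5, 12, 85],
    [0, 0, 0, -41.5, -36.5, 12, 85],
    [0, 0, 0, -41.5, -36.5, 12, 85],
    [0, 0, 0, -41.5, -36.5, 12, 85],
    [0, 0, 0, -41.5, -36.5, 12, 85],
  ],
)

```text
time: 2.7
tcp_pos: [0.611, -0.211, 0.1428]
tool_rot: [0.219, 0.976, 0.0, -0.0]
force: [1.2, 0.5, 0.3]
width: 0.0849
finger_force: 0.0
```

```bash
python3 - <<'E'
from h import *
plan(611,-211,50,64.7,1)
cv2.imwrite("pics/t2.png",cv2.resize(read_camera("top")[150:260,240:380],None,fx=4,fy=4,interpolation=2))
cv2.imwrite("pics/s2.png",cv2.resize(read_camera("scene")[110:240,110:270],None,fx=4,fy=4,interpolation=2))
E
```

```text
at [ 611.  -211.   142.8] yaw 64.7 tilt 0.02 t 2.7 w 84.9
[0, 0, np.float64(-0.0), -0.0, 0.0, 92.8]
```

View pics/s2.png

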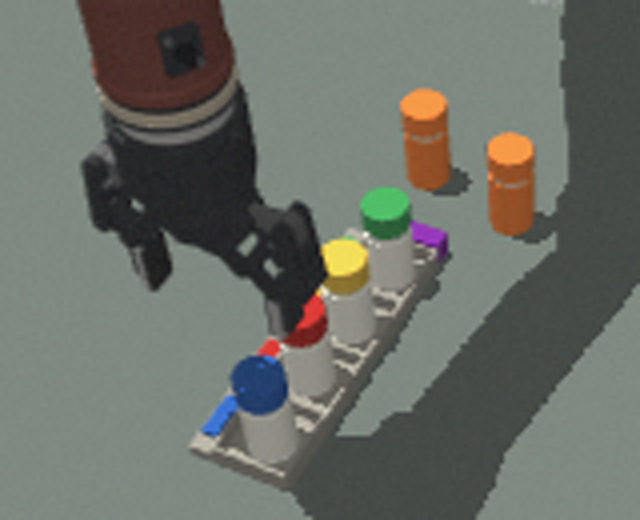

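The picture shows the open fingers straddling the row above the blue jar (crop px ~262,385), with the neighbours clear. Descend and grip.

>>> play_rows(
  motion=[
    [0, 0, 0, 0, 0, 25, 85],
    [0, 0, 0, 0, 0, 30, 85],
    [0, 0, 0, 0, 0, 25, 85],
    [0, 0, 0, 0, 0, 13, 85],
    [0, 0, 0, 0, 0, 0, 85],
  ],
)

```text
time: 3.42
tcp_pos: [0.6098, -0.209, 0.0495]
tool_rot: [0.219, 0.976, 0.0, -0.001]
force: [-0.8, -0.4, 0.2]
width: 0.0853
finger_force: 0.0
```

>>> play_rows(
  motion=[
    [0, 0, 0, 0, 0, 0, 32],
    [0, 0, 0, 0, 0, 0, 30],
    [0, 0, 0, 0, 0, 0, 30],
    [0, 0, 0, 0, 0, 0, 30],
    [0, 0, 0, 0, 0, 0, 30],
  ],
)

```text
time: 4.05
tcp_pos: [0.6111, -0.21, 0.0515]
tool_rot: [0.219, 0.976, -0.0, 0.001]
force: [-0.9, -0.2, 4.6]
width: 0.0344
finger_force: 69.8
```

>>> play_rows(
  motion=[
    [0, 0, 0, 0, 0, -10, 30],
    [0, 0, 0, 0, 0, -20, 30],
    [0, 0, 0, 0, 0, -30, 30],
    [0, 0, 0, 0, 0, -30, 30],
    [0, 0, 0, 0, 0, -20, 30],
  ],
)

```text
time: 4.68
tcp_pos: [0.6104, -0.2094, 0.1618]
tool_rot: [0.219, 0.976, 0.0, 0.0]
force: [-0.3, 0.0, -0.2]
width: 0.0342
finger_force: 69.6
```

```bash
python3 - <<'E'
from h import *
plan(457.6,125.1,160,149.7,10)
cv2.imwrite("pics/s3.png",cv2.resize(read_camera("scene")[110:240,110:270],None,fx=4,fy=4,interpolation=2))
E
```

```text
at [ 610.4 -209.4  161.8] yaw 64.7 tilt 0.04 t 4.67 w 34.2
[0, 0, np.float64(-8.5), 28.1, 23.7, 0.2]
[0, 0, np.float64(-8.5), 24.3, 27.6, 0.2]
[0, 0, np.float64(-8.5), 20.0, 30.9, 0.2]
[0, 0, np.float64(-8.5), 15.2, 33.5, 0.2]
[0, 0, np.float64(-8.5), 10.1, 35.4, 0.2]
[0, 0, np.float64(-8.5), 4.7, 36.5, 0.2]
[0, 0, np.float64(-8.5), -0.7, 36.8, 0.2]
[0, 0, np.float64(-8.5), -6.2, 36.3, 0.2]
[0, 0, np.float64(-8.5), -11.5, 34.9, 0.2]
[0, 0, np.float64(-8.5), -16.5, 32.9, 0.2]
```

View pics/s3.png

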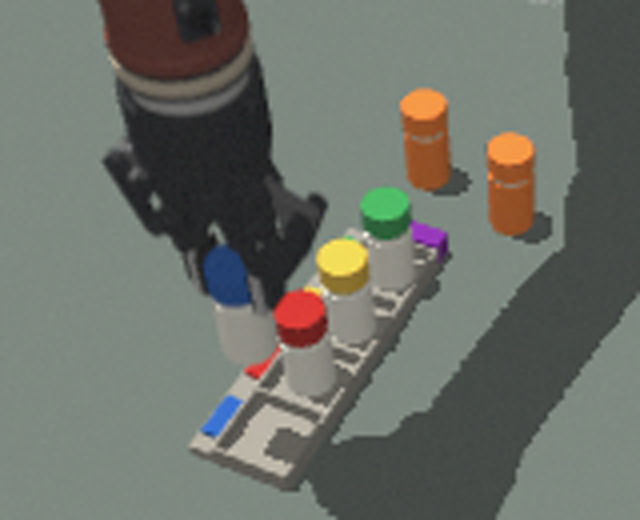

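The blue jar is held upright, cap between the pads (px ~228,275), clear of the others. Carry it over.

>>> play_rows(
  motion=[
    [0, 0, -8.5, 28, 23.5, 0, 30],
    [0, 0, -8.5, 24.5, 27.5, 0, 30],
    [0, 0, -8.5, 20, 31, 0, 30],
    [0, 0, -8.5, 15, 33.5, 0, 30],
    [0, 0, -8.5, 10, 35.5, 0, 30],
  ],
)

```text
time: 5.35
tcp_pos: [0.5328, -0.0411, 0.1598]
tool_rot: [-0.152, 0.988, 0.0, -0.001]
force: [-0.4, -0.7, -1.3]
width: 0.0346
finger_force: 69.6
```

>>> play_rows(
  motion=[
    [0, 0, -8.5, 4.5, 36.5, 0, 30],
    [0, 0, -8.5, -0.5, 37, 0, 30],
    [0, 0, -8.5, -6, 36.5, 0, 30],
    [0, 0, -8.5, -11.5, 35, 0, 30],
    [0, 0, -8.5, -16.5, 33, 0, 30],
  ],
)

```text
time: 5.98
tcp_pos: [0.456, 0.1263, 0.1599]
tool_rot: [-0.5, 0.866, 0.0, -0.001]
force: [0.9, 0.4, -1.9]
width: 0.0342
finger_force: 69.6
```

```bash
python3 - <<'E'
from h import *
plan(457.6,125.1,53,149.7,1)
E
```

```text
at [456.  126.3 159.9] yaw 150.0 tilt 0.06 t 5.97 w 34.2
[0, 0, np.float64(0.3), 0.3, -2.0, 106.9]
```

>>> play_rows(
  motion=[
    [0, 0, 0, 0, -2, 30, 30],
    [0, 0, 0, 0, 0, 35, 30],
    [0, 0, 0, 0, 0, 25, 30],
    [0, 0, 0, 0, 0, 12, 30],
    [0, 0, 0, 0, 0, 3, 30],
  ],
)

```text
time: 6.6
tcp_pos: [0.4585, 0.1244, 0.0548]
tool_rot: [-0.498, 0.867, 0.0, -0.001]
force: [0.9, 0.3, -0.4]
width: 0.0342
finger_force: 69.7
```

```bash
python3 - <<'E'
from h import *
plan(457.6,125.1,51,149.7,1)
print(sense()["force"])
cv2.imwrite("pics/s4.png",cv2.resize(read_camera("scene")[120:230,240:380],None,fx=4,fy=4,interpolation=2))
E
```

```text
at [458.5 124.4  54.8] yaw 149.7 tilt 0.07 t 6.6 w 34.2
[0, 0, np.float64(-0.0), -0.1, 1.1, 3.8]
[ 0.90847062  0.27618944 -0.42032517]
```

View pics/s4.png

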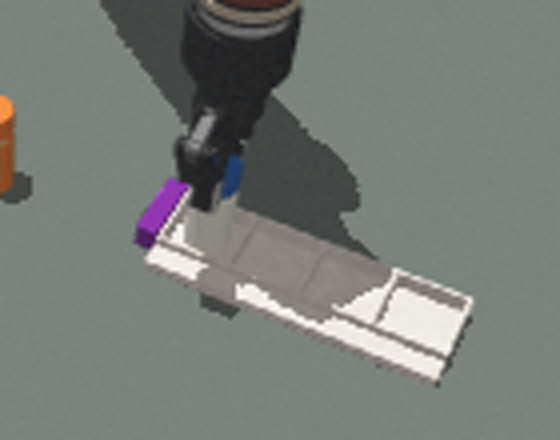

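Jar sits centred in the purple-end bay (crop px ~212,235). Lower gently and release.

>>> play_rows(
  motion=[
    [0, 0, 0, 0, 0, 1.5, 30],
    [0, 0, 0, 0, 0, 1, 30],
    [0, 0, 0, 0, 0, 0.5, 30],
    [0, 0, 0, 0, 0, 0, 30],
  ],
)

```text
time: 7.15
tcp_pos: [0.4589, 0.1244, 0.0525]
tool_rot: [-0.498, 0.867, -0.0, 0.0]
force: [0.0, 1.1, -1.2]
width: 0.0343
finger_force: 69.7
```

>>> play_rows(
  motion=[
    [0, 0, 0, 0, 0, 1, 30],
    [0, 0, 0, 0, 0, 0.5, 30],
    [0, 0, 0, 0, 0, 0, 30],
  ],
)

```text
time: 7.52
tcp_pos: [0.459, 0.1245, 0.0514]
tool_rot: [-0.498, 0.867, -0.0, 0.0]
force: [-0.3, -0.9, 5.0]
width: 0.0343
finger_force: 70.5
```

>>> play_rows(
  motion=[
    [0, 0, 0, 0, 0, 0, 45],
    [0, 0, 0, 0, 0, 0, 60],
    [0, 0, 0, 0, 0, 0, 85],
    [0, 0, 0, 0, 0, 0, 85],
    [0, 0, 0, 0, 0, -15, 85],
  ],
)

```text
time: 8.15
tcp_pos: [0.458, 0.1242, 0.0652]
tool_rot: [-0.498, 0.867, 0.0, -0.001]
force: [0.3, -0.3, -0.3]
width: 0.0846
finger_force: 0.0
```

>>> play_rows(
  motion=[
    [0, 0, 0, 0, 0, -40, 85],
    [0, 0, 0, 0, 0, -45, 85],
  ],
)

```text
time: 8.4
tcp_pos: [0.4582, 0.1242, 0.1514]
tool_rot: [-0.498, 0.867, 0.0, -0.001]
force: [0.5, 0.6, 0.0]
width: 0.0851
finger_force: 0.0
```

```bash
python3 - <<'E'
from h import *
plan(553,-188.5,145,64.7,10)
B=[blobs(read_camera(n),"blue",r,smin=90,vmin=30) for n,r in (("top",(200,190,260,240)),("scene",(260,130,365,220)))]; print(B)
for n,b in zip(("top","scene"),B):
  if b: print(plane(n,b[0][1:],.072))
E
```

```text
at [458.2 124.2 151.4] yaw 149.7 tilt 0.12 t 8.4 w 85.1
[0, 0, np.float64(8.5), 22.2, -24.0, 0.6]
[0, 0, np.float64(8.5), 18.4, -27.0, 0.6]
[0, 0, np.float64(8.5), 14.2, -29.4, 0.6]
[0, 0, np.float64(8.5), 9.7, -31.2, 0.6]
[0, 0, np.float64(8.5), 5.0, -32.3, 0.6]
[0, 0, np.float64(8.5), 0.2, -32.7, 0.6]
[0, 0, np.float64(8.5), -4.6, -32.3, 0.6]
[0, 0, np.float64(8.5), -9.4, -31.3, 0.6]
[0, 0, np.float64(8.5), -13.9, -29.6, 0.6]
[0, 0, np.float64(8.5), -18.1, -27.2, 0.6]
[[], [(137, np.float64(293.7), np.float64(163.7))]]
[[0.45821166 0.12499915]]
```

>>> play_rows(
  motion=[
    [0, 0, 8.5, 22, -24, 0.5, 85],
    [0, 0, 8.5, 18.5, -27, 0.5, 85],
    [0, 0, 8.5, 14, -29.5, 0.5, 85],
    [0, 0, 8.5, 9.5, -31, 0.5, 85],
    [0, 0, 8.5, 5, -32.5, 0.5, 85],
  ],
)

```text
time: 9.12
tcp_pos: [0.5065, -0.0326, 0.1476]
tool_rot: [-0.147, 0.989, 0.0, -0.001]
force: [-0.3, 0.2, 0.5]
width: 0.0847
finger_force: 0.0
```

>>> play_rows(
  motion=[
    [0, 0, 8.5, 0, -32.5, 0.5, 85],
    [0, 0, 8.5, -4.5, -32.5, 0.5, 85],
    [0, 0, 8.5, -9.5, -31.5, 0.5, 85],
    [0, 0, 8.5, -14, -29.5, 0.5, 85],
    [0, 0, 8.5, -18, -27, 0.5, 85],
  ],
)

```text
time: 9.75
tcp_pos: [0.554, -0.1887, 0.1449]
tool_rot: [0.222, 0.975, -0.0, -0.001]
force: [1.3, 0.5, -1.2]
width: 0.0852
finger_force: 0.0
```

```bash
python3 - <<'E'
from h import *
plan(553,-188.5,50,64.7,1)
B=[blobs(read_camera("scene"),"red",R["scene"])]; print(B, plane("scene",B[0][0][1:],.072))
E
```

```text
at [ 554.  -188.7  144.9] yaw 64.4 tilt 0.09 t 9.75 w 85.2
[0, 0, np.float64(-0.3), 1.0, -0.2, 94.9]
[[(197, np.float64(182.4), np.float64(191.5))]] [[ 0.56089302 -0.1926379 ]]
```

>>> play_rows(
  motion=[
    [0, 0, 0, 0, 0, 25, 85],
    [0, 0, 0, 0, 0, 32, 85],
    [0, 0, 0, 0, 0, 25, 85],
    [0, 0, 0, 0, 0, 13, 85],
    [0, 0, 0, 0, 0, 0, 85],
  ],
)

```text
time: 10.42
tcp_pos: [0.5535, -0.1876, 0.0498]
tool_rot: [0.219, 0.976, -0.0, -0.001]
force: [-0.0, 0.3, 0.8]
width: 0.085
finger_force: 0.0
```

>>> play_rows(
  motion=[
    [0, 0, 0, 0, 0, 0, 32],
    [0, 0, 0, 0, 0, 0, 30],
    [0, 0, 0, 0, 0, 0, 30],
    [0, 0, 0, 0, 0, 0, 30],
    [0, 0, 0, 0, 0, 0, 30],
  ],
)

```text
time: 11.05
tcp_pos: [0.5548, -0.1883, 0.0519]
tool_rot: [0.219, 0.976, -0.0, 0.001]
force: [-0.5, -0.6, 4.5]
width: 0.0339
finger_force: 69.5
```

>>> play_rows(
  motion=[
    [0, 0, 0, 0, 0, -10, 30],
    [0, 0, 0, 0, 0, -20, 30],
    [0, 0, 0, 0, 0, -30, 30],
    [0, 0, 0, 0, 0, -30, 30],
    [0, 0, 0, 0, 0, -20, 30],
  ],
)

```text
time: 11.68
tcp_pos: [0.5545, -0.1879, 0.1625]
tool_rot: [0.219, 0.976, -0.0, 0.001]
force: [-0.2, 0.8, -1.5]
width: 0.0343
finger_force: 69.6
```

```bash
python3 - <<'E'
from h import *
plan(486.4,174.3,160,149.7,10)
cv2.imwrite("pics/s5.png",cv2.resize(read_camera("scene")[110:240,110:310],None,fx=4,fy=4,interpolation=2))
E
```

```text
at [ 554.5 -187.9  162.5] yaw 64.7 tilt 0.08 t 11.68 w 34.3
[0, 0, np.float64(-8.5), 21.6, 29.8, 0.2]
[0, 0, np.float64(-8.5), 17.0, 32.7, 0.2]
[0, 0, np.float64(-8.5), 12.0, 34.9, 0.2]
[0, 0, np.float64(-8.5), 6.7, 36.2, 0.2]
[0, 0, np.float64(-8.5), 1.3, 36.8, 0.2]
[0, 0, np.float64(-8.5), -4.2, 36.6, 0.2]
[0, 0, np.float64(-8.5), -9.6, 35.6, 0.2]
[0, 0, np.float64(-8.5), -14.7, 33.8, 0.2]
[0, 0, np.float64(-8.5), -19.6, 31.2, 0.2]
[0, 0, np.float64(-8.5), -24.0, 28.0, 0.2]
```

View pics/s5.png

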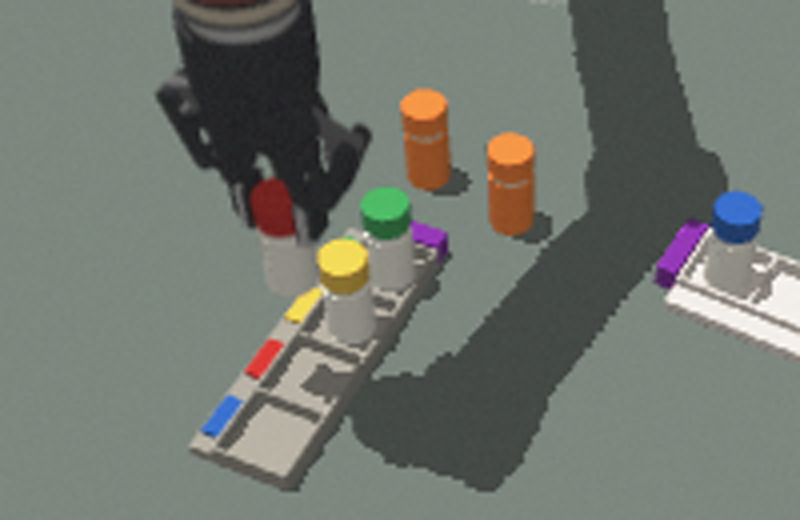

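Red jar held upright (px ~280,235); blue stands upright in its bay (px ~735,245).

>>> play_rows(
  motion=[
    [0, 0, -8.5, 21.5, 30, 0, 30],
    [0, 0, -8.5, 17, 32.5, 0, 30],
    [0, 0, -8.5, 12, 35, 0, 30],
    [0, 0, -8.5, 6.5, 36, 0, 30],
    [0, 0, -8.5, 1.5, 37, 0, 30],
  ],
)

```text
time: 12.35
tcp_pos: [0.5196, -0.0057, 0.1604]
tool_rot: [-0.152, 0.988, 0.0, -0.0]
force: [-0.0, -0.3, 0.2]
width: 0.0339
finger_force: 69.6
```

>>> play_rows(
  motion=[
    [0, 0, -8.5, -4, 36.5, 0, 30],
    [0, 0, -8.5, -9.5, 35.5, 0, 30],
    [0, 0, -8.5, -14.5, 34, 0, 30],
    [0, 0, -8.5, -19.5, 31, 0, 30],
    [0, 0, -8.5, -24, 28, 0, 30],
  ],
)

```text
time: 12.98
tcp_pos: [0.4853, 0.1748, 0.1604]
tool_rot: [-0.5, 0.866, -0.0, -0.0]
force: [-0.0, -0.6, -0.5]
width: 0.0342
finger_force: 69.6
```

```bash
python3 - <<'E'
from h import *
plan(486.4,174.3,51,149.7,1)
E
```

```text
at [485.3 174.8 160.4] yaw 150.0 tilt 0.05 t 12.97 w 34.2
[0, 0, np.float64(0.3), -0.1, -1.2, 109.4]
```

>>> play_rows(
  motion=[
    [0, 0, 0, 0, -1, 30, 30],
    [0, 0, 0, 0, 0, 35, 30],
    [0, 0, 0, 0, 0, 25, 30],
    [0, 0, 0, 0, 0, 14, 30],
    [0, 0, 0, 0, 0, 2, 30],
  ],
)

```text
time: 13.6
tcp_pos: [0.4864, 0.1732, 0.0541]
tool_rot: [-0.498, 0.867, 0.0, -0.001]
force: [0.5, -0.1, -0.9]
width: 0.0338
finger_force: 69.7
```

>>> play_rows(
  motion=[
    [0, 0, 0, 0, 0, 1, 30],
    [0, 0, 0, 0, 0, 1, 30],
    [0, 0, 0, 0, 0, 0.5, 30],
    [0, 0, 0, 0, 0, 0.5, 30],
    [0, 0, 0, 0, 0, 0, 30],
  ],
)

```text
time: 14.22
tcp_pos: [0.4869, 0.1734, 0.0519]
tool_rot: [-0.498, 0.867, -0.0, 0.0]
force: [-1.1, 0.5, 0.4]
width: 0.034
finger_force: 69.7
```

>>> play_rows(
  motion=[
    [0, 0, 0, 0, 0, 0.7, 30],
    [0, 0, 0, 0, 0, 0, 30],
    [0, 0, 0, 0, 0, 0, 45],
    [0, 0, 0, 0, 0, 0, 60],
    [0, 0, 0, 0, 0, 0, 85],
  ],
)

```text
time: 14.85
tcp_pos: [0.4868, 0.1734, 0.0509]
tool_rot: [-0.498, 0.867, 0.0, -0.0]
force: [0.4, -0.2, 0.4]
width: 0.0763
finger_force: 0.0
```

>>> play_rows(
  motion=[
    [0, 0, 0, 0, 0, 0, 85],
    [0, 0, 0, 0, 0, -15, 85],
    [0, 0, 0, 0, 0, -40, 85],
    [0, 0, 0, 0, 0, -40, 85],
  ],
)

```text
time: 15.35
tcp_pos: [0.4868, 0.1734, 0.1479]
tool_rot: [-0.498, 0.867, 0.0, 0.0]
force: [-0.0, 1.0, 0.3]
width: 0.0852
finger_force: 0.0
```

```bash
python3 - <<'E'
from h import *
plan(503.5,-162,145,64.7,10)
B=blobs(read_camera("scene"),"red",(260,130,365,220),smin=90,vmin=30); print(B, plane("scene",B[0][1:],.072))
E
```

```text
at [486.8 173.4 147.9] yaw 149.7 tilt 0.01 t 15.35 w 85.2
[0, 0, np.float64(8.5), 28.1, -18.4, 0.3]
[0, 0, np.float64(8.5), 25.1, -22.3, 0.3]
[0, 0, np.float64(8.5), 21.5, -25.8, 0.3]
[0, 0, np.float64(8.5), 17.5, -28.7, 0.3]
[0, 0, np.float64(8.5), 13.0, -31.0, 0.3]
[0, 0, np.float64(8.5), 8.3, -32.5, 0.3]
[0, 0, np.float64(8.5), 3.4, -33.4, 0.3]
[0, 0, np.float64(8.5), -1.6, -33.5, 0.3]
[0, 0, np.float64(8.5), -6.5, -32.9, 0.3]
[0, 0, np.float64(8.5), -11.3, -31.6, 0.3]
[(148, np.float64(311.1), np.float64(170.4))] [[0.486027   0.17272983]]
```

Red is in place. Yellow next.

>>> play_rows(
  motion=[
    [0, 0, 8.5, 28, -18.5, 0.3, 85],
    [0, 0, 8.5, 25, -22.5, 0.3, 85],
    [0, 0, 8.5, 21.5, -26, 0.3, 85],
    [0, 0, 8.5, 17.5, -28.5, 0.3, 85],
    [0, 0, 8.5, 13, -31, 0.3, 85],
  ],
)

```text
time: 16.02
tcp_pos: [0.4958, 0.0047, 0.1455]
tool_rot: [-0.147, 0.989, 0.0, 0.001]
force: [0.8, 0.7, 0.9]
width: 0.0845
finger_force: 0.0
```

>>> play_rows(
  motion=[
    [0, 0, 8.5, 8.5, -32.5, 0.3, 85],
    [0, 0, 8.5, 3.5, -33.5, 0.3, 85],
    [0, 0, 8.5, -1.5, -33.5, 0.3, 85],
    [0, 0, 8.5, -6.5, -33, 0.3, 85],
    [0, 0, 8.5, -11.5, -31.5, 0.3, 85],
  ],
)

```text
time: 16.65
tcp_pos: [0.504, -0.163, 0.144]
tool_rot: [0.221, 0.975, 0.0, 0.001]
force: [0.8, -0.0, -0.8]
width: 0.0848
finger_force: 0.0
```

```bash
python3 - <<'E'
from h import *
plan(503.5,-162,50,64.7,1)
B=blobs(read_camera("scene"),"yellow",R["scene"]); print(B, plane("scene",B[0][1:],.072))
E
```

```text
at [ 504. -163.  144.] yaw 64.4 tilt 0.08 t 16.65 w 84.8
[0, 0, np.float64(-0.3), 0.9, 0.7, 94.0]
[(140, np.float64(195.4), np.float64(176.0)), (43, np.float64(185.2), np.float64(185.8))] [[ 0.50370311 -0.16095689]]
```

>>> play_rows(
  motion=[
    [0, 0, 0, 0, 1, 25, 85],
    [0, 0, 0, 0, 0, 31, 85],
    [0, 0, 0, 0, 0, 25, 85],
    [0, 0, 0, 0, 0, 13, 85],
    [0, 0, 0, 0, 0, 0, 85],
  ],
)

```text
time: 17.32
tcp_pos: [0.504, -0.1609, 0.0489]
tool_rot: [0.219, 0.976, 0.0, -0.001]
force: [-0.1, -0.4, 0.4]
width: 0.085
finger_force: 0.0
```

>>> play_rows(
  motion=[
    [0, 0, 0, 0, 0, 0, 32],
    [0, 0, 0, 0, 0, 0, 30],
    [0, 0, 0, 0, 0, 0, 30],
    [0, 0, 0, 0, 0, 0, 30],
    [0, 0, 0, 0, 0, 0, 30],
  ],
)

```text
time: 17.95
tcp_pos: [0.5048, -0.1615, 0.05]
tool_rot: [0.219, 0.976, -0.0, 0.001]
force: [-0.9, 0.4, 6.0]
width: 0.0344
finger_force: 69.4
```

>>> play_rows(
  motion=[
    [0, 0, 0, 0, 0, -10, 30],
    [0, 0, 0, 0, 0, -20, 30],
    [0, 0, 0, 0, 0, -30, 30],
    [0, 0, 0, 0, 0, -30, 30],
    [0, 0, 0, 0, 0, -20, 30],
  ],
)

```text
time: 18.58
tcp_pos: [0.5045, -0.1613, 0.1608]
tool_rot: [0.219, 0.976, -0.0, 0.001]
force: [0.2, -0.1, -0.8]
width: 0.0336
finger_force: 69.7
```

```bash
python3 - <<'E'
from h import *
plan(515.2,223.5,160,149.7,10)
E
```

```text
at [ 504.5 -161.3  160.8] yaw 64.7 tilt 0.09 t 18.57 w 33.6
[0, 0, np.float64(-8.5), 15.5, 35.2, 0.1]
[0, 0, np.float64(-8.5), 10.1, 37.1, 0.1]
[0, 0, np.float64(-8.5), 4.5, 38.2, 0.1]
[0, 0, np.float64(-8.5), -1.2, 38.5, 0.1]
[0, 0, np.float64(-8.5), -6.9, 37.9, 0.1]
[0, 0, np.float64(-8.5), -12.4, 36.4, 0.1]
[0, 0, np.float64(-8.5), -17.6, 34.2, 0.1]
[0, 0, np.float64(-8.5), -22.5, 31.2, 0.1]
[0, 0, np.float64(-8.5), -26.9, 27.6, 0.1]
[0, 0, np.float64(-8.5), -30.7, 23.3, 0.1]
```

>>> play_rows(
  motion=[
    [0, 0, -8.5, 15.5, 35, 0, 30],
    [0, 0, -8.5, 10, 37, 0, 30],
    [0, 0, -8.5, 4.5, 38, 0, 30],
    [0, 0, -8.5, -1, 38.5, 0, 30],
    [0, 0, -8.5, -7, 38, 0, 30],
  ],
)

```text
time: 19.2
tcp_pos: [0.5091, 0.0318, 0.1594]
tool_rot: [-0.152, 0.988, -0.0, -0.0]
force: [-0.0, -0.3, -0.7]
width: 0.0342
finger_force: 69.6
```

>>> play_rows(
  motion=[
    [0, 0, -8.5, -12.5, 36.5, 0, 30],
    [0, 0, -8.5, -17.5, 34, 0, 30],
    [0, 0, -8.5, -22.5, 31, 0, 30],
    [0, 0, -8.5, -27, 27.5, 0, 30],
    [0, 0, -8.5, -30.5, 23.5, 0, 30],
  ],
)

```text
time: 19.82
tcp_pos: [0.5147, 0.2236, 0.1593]
tool_rot: [-0.5, 0.866, -0.0, -0.0]
force: [1.3, -0.2, -0.8]
width: 0.0342
finger_force: 69.7
```

```bash
python3 - <<'E'
from h import *
plan(515.2,223.5,51,149.7,1)
E
```

```text
at [514.7 223.6 159.3] yaw 149.9 tilt 0.04 t 19.82 w 34.2
[0, 0, np.float64(0.2), -0.1, -0.5, 108.3]
```

>>> play_rows(
  motion=[
    [0, 0, 0, 0, 0, 30, 30],
    [0, 0, 0, 0, 0, 35, 30],
    [0, 0, 0, 0, 0, 25, 30],
    [0, 0, 0, 0, 0, 14, 30],
    [0, 0, 0, 0, 0, 2, 30],
  ],
)

```text
time: 20.45
tcp_pos: [0.5145, 0.2225, 0.0526]
tool_rot: [-0.498, 0.867, -0.0, -0.001]
force: [0.8, 0.1, -1.7]
width: 0.0343
finger_force: 69.7
```

>>> play_rows(
  motion=[
    [0, 0, 0, 0, 0, 1, 30],
    [0, 0, 0, 0, 0, 1, 30],
    [0, 0, 0, 0, 0, 0.5, 30],
    [0, 0, 0, 0, 0, 0.5, 30],
    [0, 0, 0, 0, 0, 0, 30],
  ],
)

```text
time: 21.08
tcp_pos: [0.5149, 0.2228, 0.0502]
tool_rot: [-0.498, 0.867, -0.0, -0.0]
force: [-0.6, -0.3, -0.9]
width: 0.0344
finger_force: 69.7
```

>>> play_rows(
  motion=[
    [0, 0, 0, 0, 0, 1, 30],
    [0, 0, 0, 0, 0, 0, 30],
    [0, 0, 0, 0, 0, 0, 45],
    [0, 0, 0, 0, 0, 0, 60],
    [0, 0, 0, 0, 0, 0, 85],
  ],
)

```text
time: 21.7
tcp_pos: [0.5148, 0.2228, 0.0489]
tool_rot: [-0.498, 0.867, 0.0, -0.0]
force: [0.5, 0.3, 0.4]
width: 0.0762
finger_force: 0.0
```

>>> play_rows(
  motion=[
    [0, 0, 0, 0, 0, 0, 85],
    [0, 0, 0, 0, 0, -15, 85],
    [0, 0, 0, 0, 0, -40, 85],
    [0, 0, 0, 0, 0, -40, 85],
  ],
)

```text
time: 22.2
tcp_pos: [0.5149, 0.2229, 0.146]
tool_rot: [-0.498, 0.867, 0.0, 0.0]
force: [-0.0, -0.5, 0.3]
width: 0.0848
finger_force: 0.0
```

```bash
python3 - <<'E'
from h import *
plan(451,-133.5,145,64.7,10)
B=blobs(read_camera("scene"),"yellow",(260,130,365,220),smin=90,vmin=30); print(B, plane("scene",B[0][1:],.072))
E
```

```text
at [514.9 222.9 146. ] yaw 149.7 tilt 0.02 t 22.2 w 84.8
[0, 0, np.float64(8.5), 34.0, -12.5, 0.1]
[0, 0, np.float64(8.5), 31.8, -17.4, 0.1]
[0, 0, np.float64(8.5), 28.9, -21.9, 0.1]
[0, 0, np.float64(8.5), 25.3, -25.9, 0.1]
[0, 0, np.float64(8.5), 21.2, -29.3, 0.1]
[0, 0, np.float64(8.5), 16.6, -32.2, 0.1]
[0, 0, np.float64(8.5), 11.7, -34.3, 0.1]
[0, 0, np.float64(8.5), 6.5, -35.6, 0.1]
[0, 0, np.float64(8.5), 1.2, -36.2, 0.1]
[0, 0, np.float64(8.5), -4.2, -36.0, 0.1]
[(156, np.float64(330.3), np.float64(177.5))] [[0.51460932 0.22391548]]
```

>>> play_rows(
  motion=[
    [0, 0, 8.5, 34, -12.5, 0, 85],
    [0, 0, 8.5, 32, -17.5, 0, 85],
    [0, 0, 8.5, 29, -22, 0, 85],
    [0, 0, 8.5, 25.5, -26, 0, 85],
    [0, 0, 8.5, 21, -29.5, 0, 85],
  ],
)

```text
time: 22.88
tcp_pos: [0.4831, 0.0429, 0.1451]
tool_rot: [-0.147, 0.989, 0.0, 0.001]
force: [0.3, -0.2, -0.4]
width: 0.0848
finger_force: 0.0
```

>>> play_rows(
  motion=[
    [0, 0, 8.5, 16.5, -32, 0, 85],
    [0, 0, 8.5, 11.5, -34.5, 0, 85],
    [0, 0, 8.5, 6.5, -35.5, 0, 85],
    [0, 0, 8.5, 1, -36, 0, 85],
    [0, 0, 8.5, -4, -36, 0, 85],
  ],
)

```text
time: 23.5
tcp_pos: [0.4516, -0.135, 0.1451]
tool_rot: [0.221, 0.975, 0.0, 0.001]
force: [1.2, 1.0, 0.2]
width: 0.085
finger_force: 0.0
```

```bash
python3 - <<'E'
from h import *
plan(451,-133.5,50,64.7,1)
im=read_camera("scene")
B=blobs(im,"green",R["scene"]); print(B, plane("scene",B[0][1:],.072))
cv2.imwrite("pics/s6.png",cv2.resize(im[100:230,150:350],None,fx=4,fy=4,interpolation=2))
E
```

```text
at [ 451.6 -135.   145.1] yaw 64.4 tilt 0.11 t 23.5 w 85.0
[0, 0, np.float64(-0.3), 1.2, 1.0, 95.1]
[(122, np.float64(206.0), np.float64(162.7)), (32, np.float64(194.8), np.float64(172.9))] [[ 0.45097888 -0.13338828]]
```

View pics/s6.png

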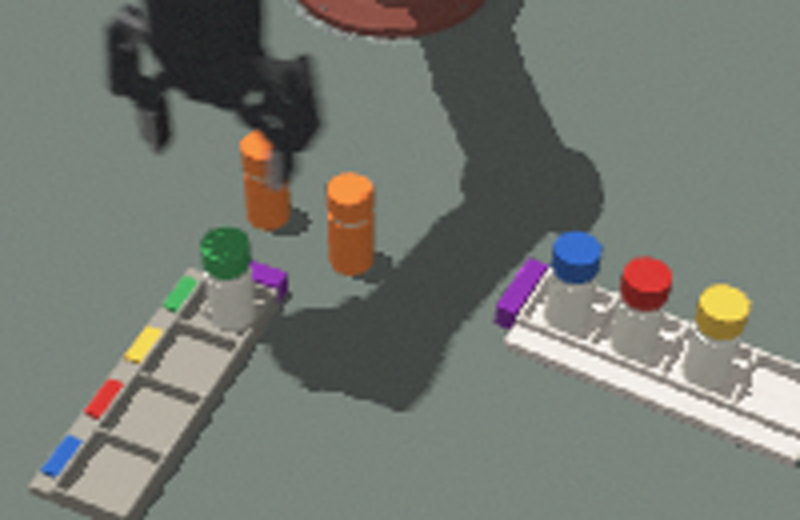

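Blue, red, yellow stand upright in order (px 575/645/720); green remains (px ~228,280) with the orange decoys clear of the finger paths.

>>> play_rows(
  motion=[
    [0, 0, 0, 1, 1, 25, 85],
    [0, 0, 0, 0, 0, 31, 85],
    [0, 0, 0, 0, 0, 25, 85],
    [0, 0, 0, 0, 0, 13, 85],
    [0, 0, 0, 0, 0, 0, 85],
  ],
)

```text
time: 24.18
tcp_pos: [0.4509, -0.1325, 0.05]
tool_rot: [0.219, 0.976, 0.0, -0.0]
force: [-0.1, -0.2, 0.8]
width: 0.0854
finger_force: 0.0
```

>>> play_rows(
  motion=[
    [0, 0, 0, 0, 0, 0, 32],
    [0, 0, 0, 0, 0, 0, 30],
    [0, 0, 0, 0, 0, 0, 30],
    [0, 0, 0, 0, 0, 0, 30],
    [0, 0, 0, 0, 0, 0, 30],
  ],
)

```text
time: 24.8
tcp_pos: [0.4514, -0.1329, 0.051]
tool_rot: [0.219, 0.976, -0.0, 0.001]
force: [-0.3, 0.2, 5.3]
width: 0.0345
finger_force: 69.2
```

>>> play_rows(
  motion=[
    [0, 0, 0, 0, 0, -10, 30],
    [0, 0, 0, 0, 0, -20, 30],
    [0, 0, 0, 0, 0, -30, 30],
    [0, 0, 0, 0, 0, -30, 30],
    [0, 0, 0, 0, 0, -20, 30],
  ],
)

```text
time: 25.42
tcp_pos: [0.4511, -0.1327, 0.1619]
tool_rot: [0.219, 0.976, -0.0, 0.001]
force: [0.7, -0.4, -1.6]
width: 0.0345
finger_force: 69.7
```

```bash
python3 - <<'E'
from h import *
plan(544,272.7,160,149.7,10)
E
```

```text
at [ 451.1 -132.7  161.9] yaw 64.7 tilt 0.1 t 25.43 w 34.5
[0, 0, np.float64(-8.5), 8.9, 40.6, 0.2]
[0, 0, np.float64(-8.5), 2.8, 41.5, 0.2]
[0, 0, np.float64(-8.5), -3.3, 41.5, 0.2]
[0, 0, np.float64(-8.5), -9.4, 40.5, 0.2]
[0, 0, np.float64(-8.5), -15.3, 38.7, 0.2]
[0, 0, np.float64(-8.5), -20.9, 36.0, 0.2]
[0, 0, np.float64(-8.5), -26.0, 32.5, 0.2]
[0, 0, np.float64(-8.5), -30.5, 28.3, 0.2]
[0, 0, np.float64(-8.5), -34.3, 23.5, 0.2]
[0, 0, np.float64(-8.5), -37.4, 18.2, 0.2]
```

>>> play_rows(
  motion=[
    [0, 0, -8.5, 9, 40.5, 0, 30],
    [0, 0, -8.5, 3, 41.5, 0, 30],
    [0, 0, -8.5, -3.5, 41.5, 0, 30],
    [0, 0, -8.5, -9.5, 40.5, 0, 30],
    [0, 0, -8.5, -15.5, 38.5, 0, 30],
  ],
)

```text
time: 26.05
tcp_pos: [0.4975, 0.071, 0.1606]
tool_rot: [-0.152, 0.988, -0.0, 0.0]
force: [1.3, 0.6, -0.6]
width: 0.0344
finger_force: 69.6
```

>>> play_rows(
  motion=[
    [0, 0, -8.5, -21, 36, 0, 30],
    [0, 0, -8.5, -26, 32.5, 0, 30],
    [0, 0, -8.5, -30.5, 28.5, 0, 30],
    [0, 0, -8.5, -34.5, 23.5, 0, 30],
    [0, 0, -8.5, -37.5, 18, 0, 30],
  ],
)

```text
time: 26.68
tcp_pos: [0.5445, 0.2737, 0.1604]
tool_rot: [-0.5, 0.866, -0.0, -0.0]
force: [0.0, -1.3, -0.8]
width: 0.0343
finger_force: 69.6
```

```bash
python3 - <<'E'
from h import *
plan(544,272.7,51,149.7,1)
E
```

```text
at [544.5 273.7 160.4] yaw 149.9 tilt 0.06 t 26.68 w 34.3
[0, 0, np.float64(0.2), 1.1, -0.1, 109.4]
```

>>> play_rows(
  motion=[
    [0, 0, 0, 1, 0, 30, 30],
    [0, 0, 0, 0, 0, 35, 30],
    [0, 0, 0, 0, 0, 25, 30],
    [0, 0, 0, 0, 0, 14, 30],
    [0, 0, 0, 0, 0, 2, 30],
  ],
)

```text
time: 27.3
tcp_pos: [0.5436, 0.2717, 0.0536]
tool_rot: [-0.498, 0.867, -0.0, -0.001]
force: [0.9, -0.2, -0.9]
width: 0.0345
finger_force: 69.7
```

>>> play_rows(
  motion=[
    [0, 0, 0, 0, 0, 1, 30],
    [0, 0, 0, 0, 0, 1, 30],
    [0, 0, 0, 0, 0, 0.5, 30],
    [0, 0, 0, 0, 0, 0.5, 30],
    [0, 0, 0, 0, 0, 0, 30],
  ],
)

```text
time: 27.92
tcp_pos: [0.544, 0.272, 0.0512]
tool_rot: [-0.498, 0.867, -0.0, 0.0]
force: [0.7, -0.4, -0.6]
width: 0.0345
finger_force: 69.7
```

>>> play_rows(
  motion=[
    [0, 0, 0, 0, 0, 0.5, 30],
    [0, 0, 0, 0, 0, 0.5, 30],
    [0, 0, 0, 0, 0, 0, 30],
  ],
)

```text
time: 28.3
tcp_pos: [0.5441, 0.2721, 0.0511]
tool_rot: [-0.498, 0.867, -0.0, 0.0]
force: [-0.7, -1.3, 5.8]
width: 0.0342
finger_force: 70.5
```

>>> play_rows(
  motion=[
    [0, 0, 0, 0, 0, 0, 45],
    [0, 0, 0, 0, 0, 0, 60],
    [0, 0, 0, 0, 0, 0, 85],
    [0, 0, 0, 0, 0, 0, 85],
    [0, 0, 0, 0, 0, -15, 85],
  ],
)

```text
time: 28.92
tcp_pos: [0.5431, 0.2715, 0.0645]
tool_rot: [-0.498, 0.867, 0.0, -0.002]
force: [0.5, 0.4, 0.4]
width: 0.0848
finger_force: 0.0
```

>>> play_rows(
  motion=[
    [0, 0, 0, 0, 0, -40, 85],
    [0, 0, 0, 0, 0, -45, 85],
    [0, 0, 0, 0, 0, -30, 85],
    [0, 0, 0, 0, 0, -15, 85],
    [0, 0, 0, 0, 0, 0, 85],
  ],
)

```text
time: 29.55
tcp_pos: [0.5444, 0.2722, 0.1962]
tool_rot: [-0.498, 0.867, -0.0, 0.001]
force: [-0.5, -0.3, -0.8]
width: 0.0852
finger_force: 0.0
```

```bash
python3 - <<'E'
from h import *
im=read_camera("scene")
for c in("blue","red","yellow","green"):
    b=blobs(im,c,(270,130,365,220),smin=90,vmin=30)[0]; print(c,plane("scene",b[1:],.072))
cv2.imwrite("pics/s7.png",cv2.resize(im[100:250,150:400],None,fx=3,fy=3,interpolation=2)); print(sense()["force"],sense()["time"])
E
```

```text
blue [[0.45862037 0.12465744]]
red [[0.486027   0.17272983]]
yellow [[0.51422351 0.22398385]]
green [[0.54453074 0.27357469]]
[-0.23238365  1.01747861 -0.34044071] 29.6
```

View pics/s7.png

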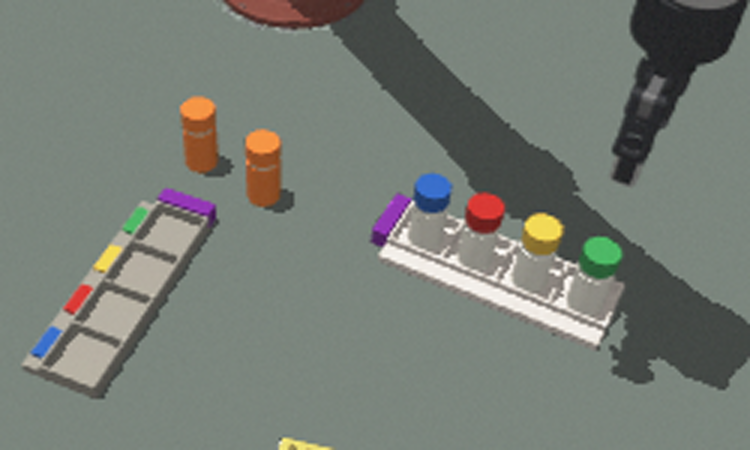

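All four jars stand upright, centred in their bays, blue-red-yellow-green from the purple end (px 432/485/540/600), and the gripper is clear.

```bash
python3 -c "
from rig import *
print(close_job())"
```

```text
the job is handed in; nothing more can be done
None
```

All four jars are in the sampler rack in reverse order (blue, red, yellow, green from its purple end), upright and released, with no bystander touched; the job was handed in at about 30 s and no verdict came back.

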